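# Lock the steel box with its detachable shackle

### The job

Shut the lid of the steel box, then take the U-shaped shackle out of its stand, put both legs down through the lid's lug into the lock, and press it down until the hidden catch clicks and holds it when you let go. Press gently: go by feel and stop at the click or the first firm stop, without forcing the lock. Leave the other things on the benches alone.

Things in the scene. Friction and masses are not known exactly. Their poses are not given: they have to be found in the camera images.
- lid (a joint): Lid of a steel box (110 mm deep, 170 wide, 94 high, fixed to the bench, front roughly to the robot), hinged along the far top edge: 0 shut, grows as it opens (rad). Stays where left; 3 to 8 N down on its front part shuts it. On its front edge a 6 mm thick steel lug with two square 17 mm holes covers the lock when shut; the lug's top is then 10 mm above the lock's top.
- lid_push (a point): Point on the lid's middle line, on its top face, 33 mm behind the lid's front edge, 80 mm before the hinge line. Its frame turns with the lid: x points to the hinge, y along the hinge, z out of the lid's top. With the lid shut it is 95 mm above the bench.
- lock_mouth (a point): Centre of the lock's top face, 82 mm above the bench; x points from the lock into the box, y along the box's front, z up. Two square 13 mm holes at y = -22 and +22 mm take the shackle's legs. Somewhere from 6 to 26 mm depth of the leg ends a spring begins to push the shackle back up: 4 N there, 9 N at the click; two sprung pawls and rubbing add up to 6 N. Let go unlatched, it rises to under 29 mm; latched, it stays below 33 mm.
- lock: Steel block, 38 x 78 mm, 82 mm high, on the middle of the box's front; origin at the centre of its underside, axes as lock_mouth. Pawls hidden inside snap into the legs' grooves (click, resistance drops 1 to 2 N) 28 mm below where the spring begins, with the leg ends 34 to 54 mm below its top; a hard stop follows 2 to 3 mm below the click. All lie differently each time, unseen: only the force tells.
- shackle: Loose U-shaped steel shackle, 55 mm wide, 105.5 high, of 11 mm round bar, 0.16 to 0.28 kg; legs 44 mm apart (centres), ends rounded, a groove 8 to 22 mm above the ends. Origin midway between the leg ends; z up to the crown, y from leg to leg, x out of the U's plane; same either way round. At first upright in the stand, leg ends 10 mm above the bench, 30 mm deep in its holes.
- crown (a point): Middle of the shackle's straight crossbar (22 mm long, 11 mm thick, along the shackle's y), 100 mm above the leg ends; grip it across x. It is also where to press.
- stand: Fixed metal block, 50 x 90 mm, 40 mm high, on a 70 x 110 mm foot plate, with two square 13.5 mm holes 44 mm apart along its y that hold the shackle at first. Origin at the centre of its underside.
- bearing_carton: Bystander, to be left alone: small flat carton, 66 x 66 x 22 mm; origin at the centre of its underside.
- hex_key: Bystander, to be left alone: L-shaped hex key lying flat, 124 mm long, 6 mm thick; origin at the centre of its underside.
- oil_bottle: Bystander, to be left alone: oil bottle with spout, 48 mm wide, 161 mm high; origin at the centre of its underside.
- pinion_60: Bystander, to be left alone: small steel pinion, 45 mm wide, 42 mm high; origin at the centre of its underside.

How it is judged:
On the way, in this order (a step that is already met when the one before it is completed fails the run):
1. the lid is shut (value of joint lid below 0.05 rad), for 0.2 s.
2. the shackle is pressed deep into the lock (z of shackle in the frame of lock_mouth below -0.032 m and horizontal distance between shackle and lock_mouth below 0.004 m and angle between the z axis of shackle and the z axis of lock_mouth, either way round below 0.08 rad and value of joint lid below 0.05 rad), for 0.1 s.
At the end, for the whole second after the job is handed in: The lid is shut (under 0.05 rad) and the shackle, let go and at rest, stays latched: its leg ends more than 32 mm below the lock's top face, within 4 mm of the lock's centre sideways and within 0.08 rad of upright (all of step 2 and linear speed of shackle below 0.02 m/s); the robot touches nothing.
It fails at once if the shackle is forced against the lock with more than 45 N (contact force between shackle and lock above 45 N).
It fails at once if a bystander is moved more than 30 mm (distance of any of bearing_carton, hex_key, oil_bottle, pinion_60 from where it was at the start of the episode above 0.03 m).
It also fails if it takes over 67 s, if anything falls off the work surface, if the arm or the gripper's body presses on something with over 40 N, if the wrist force passes 120 N, or if a joint passes its speed limit or range.

### The arm

A 6-joint arm with a two-finger parallel gripper is mounted at the origin on a cart in front of the work surface, level with it; the furniture and walls round the work are solid. World frame = base frame: x ahead of the robot, y to its left, z up, the work surface at z = 0. Lengths are in m, angles in rad, forces in N, time in s.
With the tool pointing down it reaches from about 0.325 to 0.9 m from the base axis. Payload 6.1 kg.
Tool frame: the origin (TCP) lies midway between the tips of the shut fingers; the grasp point (between the pads) lies 19 mm behind it; z points along the fingers, y is the direction in which the jaws open and shut (so a half turn about z gives the same grasp; the last joint's range is limited). The gripper opens to 87 mm and grips with 3 to 60 N. Pads are 19 mm wide; open, the fingers measure 117 mm over their backs; the gripper's body (75 mm by 190 mm) begins 51 mm behind the grasp point.
Start: joints at [1.2, 0.22, 1.526, -0, 1.395, -0.126], TCP at [0.151, 0.606, 0.223] pointing down, gripper open.
Joint ranges: [-2.98, 2.98], [-0.91, 2.08], [0.09, 2.57], [-1.24, 4.39], [0.2, 2.65], [-2.68, 2.68]. Speed limits (rad/s): [2.57, 2.57, 3.01, 3.14, 3.14, 3.14].

### API

Orientations are given as a rotation vector (axis times angle).
In Python, from plant import * gives the robot as it stands.
- The arm moves only by the tool send_rows, never from a script. Its argument "rows" is a list of rows, each a list of 3 entries, a list of its own where there are three numbers: the shift along the tool's x, y, z in m, then the turn, a rotation vector about the tool's x, y, z in rad, then the closure, from -1 (fully open) to 1 (shut). A call has 1 to 8 rows; each row shifts and turns the commanded pose from where the row before left it, along the tool's axes as they then stand; what a row does not reach is not made up. A row lasts 1/12 s, in which the tool goes at most 41.7 mm and 7.16 degrees, less where a joint would pass 70% of its speed; a pose out of reach is approached as far as the arm can. A call with a gripper value outside its range is refused whole. The fingers move at their own pace and stop on an object; "newtons" is the grip in N (left out, the last holds). Time passes only in rows, so rows that do not move let the fingers close. It gives the time, the measured TCP pose, the force and the opening at its end, in the units of the state.
- get_state(): the state, without advancing time (a new reading comes with each control period).
- grab_frame(name): name is "scene" or "top" or "wrist"; returns the picture (384x512x3 uint8, red, green, blue); there is no depth.
- camera_model(name): a dict with "fx", "fy", "cx", "cy" (pixels), "rvec" (rotation vector, rad) and "tvec" (3), from world to camera coordinates, as OpenCV has them; the wrist camera has in their place "hand_eye" (4x4, takes a point from camera to tool coordinates, whose origin is the TCP and whose axes are the flange's). Camera axes: x right, y down, z forward; pixel columns grow to the right and rows downward; lengths in m; the calibration is good to about 2 mm. A picture is of the moment at which its call begins: read the wrist's pose just before it. camera_model takes no time and is no camera call.
- close_job(): hands the job in, once; it reports no verdict.
The state is a dict: "time_s": time; "q": joint angles; "joint_velocities": joint speeds; "joint_efforts": joint torques, N m; "ee_pos": TCP position; "tcp_rot": TCP orientation; "ft_force": force on the tool from outside, world axes, zero at the start; "ft_torque": the same for the moment, N m; "opening": finger opening in m.
Only numpy, scipy, OpenCV 4.12 (cv2) and the standard library are available. Lean on these libraries where they do the work, as an engineer would, in place of code of your own. Each camera call takes 0.05 s, during which the arm holds its last target.

## Working session

There is one attempt and no reset: what is moved stays moved. The work goes in short steps, Python scripts to look and compute and a tool call to move; the robot and the scene stay as the last step left them, time stands still between calls to the robot, and variables do not carry over. Pictures are saved under pics/ and viewed, and the job is handed in when it is done.

Besides the shell and the picture viewer there is one more tool, called after "Emit:" by a JSON object that holds its "name" and its "arguments". send_rows: Moves the arm, as the interface text tells. Its arguments: {"type":"object","properties":{"rows":{"type":"array","items":{"type":"array"}},"newtons":{"type":"number"}},"required":["rows"]}

```bash
ls; mkdir -p pics; python3 - <<'E'
from plant import *
import cv2,numpy as np
s=get_state(); print({k:np.round(v,4).tolist() for k,v in s.items()})
for n in ["scene","top","wrist"]:
    im=grab_frame(n); cv2.imwrite(f"pics/{n}0.png",im[:,:,::-1]); m=camera_model(n); print(n,{k:np.round(v,4).tolist() for k,v in m.items()})
E
```

```text
pics
{'time_s': 0.0, 'q': [1.1999, 0.2212, 1.5276, -0.0, 1.3947, -0.1261], 'joint_velocities': [-0.0013, -0.0003, -0.0001, -0.0001, 0.0006, 0.0007], 'joint_efforts': [-0.0012, -49.46, -38.7377, 0.0697, 0.0572, -0.0001], 'ee_pos': [0.1513, 0.6058, 0.2214], 'tcp_rot': [-0.3836, -3.1176, 0.0029], 'ft_force': [1.0368, -0.433, 0.0759], 'ft_torque': [0.0485, -0.0111, 0.0157], 'opening': 0.0871}
scene {'fx': 466.391, 'fy': 466.391, 'cx': 248.152, 'cy': 194.497, 'rvec': [2.0898, -0.5301, 0.2778], 'tvec': [-0.4559, 0.2366, 1.3174]}
top {'fx': 408.1337, 'fy': 408.1337, 'cx': 252.8202, 'cy': 190.5575, 'rvec': [2.1629, -2.1948, 0.0781], 'tvec': [0.0549, 0.54, 1.7641]}
wrist {'fx': 338.4264, 'fy': 338.4264, 'cx': 249.4237, 'cy': 186.4058, 'hand_eye': [[-0.0015, -0.9595, -0.2818, 0.0778], [1.0, -0.0012, -0.0009, 0.001], [0.0005, -0.2818, 0.9595, -0.162], [0.0, 0.0, 0.0, 1.0]]}
```

View pics/scene0.png

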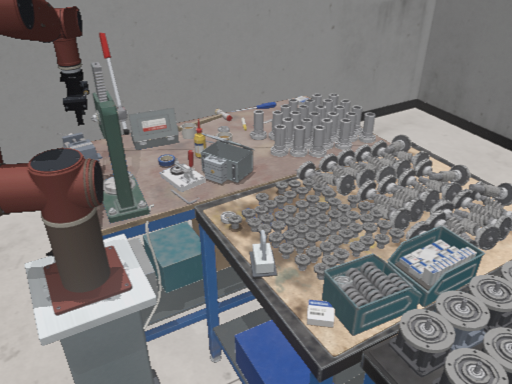

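View pics/top0.png

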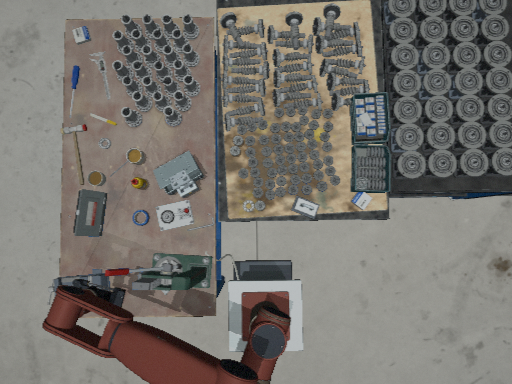

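View pics/wrist0.png

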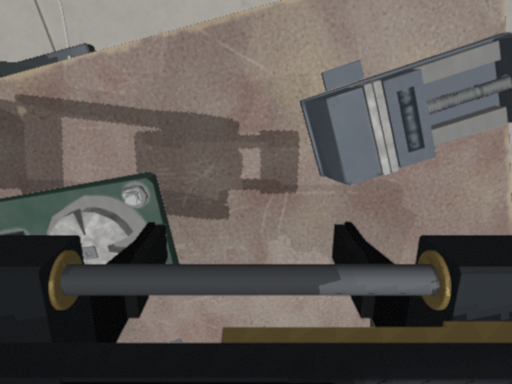

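```bash
cat > h.py <<'E'
import numpy as np,cv2
from scipy.spatial.transform import Rotation as R
from plant import *
def cam(n,st=None):
    m=camera_model(n)
    if n=="wrist":
        T=np.eye(4);T[:3,:3]=R.from_rotvec(st["tcp_rot"]).as_matrix();T[:3,3]=st["ee_pos"]
        C=T@np.array(m["hand_eye"]);Rw=C[:3,:3];o=C[:3,3]
    else:
        Rc=R.from_rotvec(m["rvec"]).as_matrix();Rw=Rc.T;o=-Rc.T@np.array(m["tvec"])
    return m,Rw,o
def ray(c,u,v):
    m,Rw,o=c
    d=Rw@np.array([(u-m["cx"])/m["fx"],(v-m["cy"])/m["fy"],1]);return o,d/np.linalg.norm(d)
def onz(c,u,v,z):
    o,d=ray(c,u,v);return o+d*(z-o[2])/d[2]
def tri(r1,r2):
    A=[];b=[]
    P=[np.eye(3)-np.outer(d,d) for o,d in (r1,r2)]
    x=np.linalg.solve(P[0]+P[1],P[0]@r1[0]+P[1]@r2[0])
    return x,[np.linalg.norm(p@(x-o)) for p,(o,d) in zip(P,(r1,r2))]
def proj(c,X):
    m,Rw,o=c
    p=Rw.T@(np.array(X)-o);return m["fx"]*p[0]/p[2]+m["cx"],m["fy"]*p[1]/p[2]+m["cy"]
E
python3 - <<'E'
from h import *
def crop(n,x0,y0,w,h,out,k):
    im=cv2.imread(f"pics/{n}.png")[y0:y0+h,x0:x0+w];cv2.imwrite("pics/"+out,cv2.resize(im,None,fx=k,fy=k,interpolation=cv2.INTER_CUBIC))
crop("scene0",150,110,140,100,"c1.png",5)
crop("scene0",210,200,130,130,"c2.png",4)
crop("top0",120,130,110,110,"c3.png",5)
crop("top0",230,150,160,80,"c4.png",5)
t=cam("top")
for uv in [(178,173),(306,208),(269,338),(265,205)]: print(uv,onz(t,*uv,0.05))
print(t[2],cam("scene")[2])
E
```

```text
(178, 173) [0.6194256  0.36916417 0.05      ]
(306, 208) [ 0.46012115 -0.17995405  0.05      ]
(269, 338) [-0.08130845 -0.01195423  0.05      ]
(265, 205) [ 0.47555558 -0.00451955  0.05      ]
[0.40207089 0.03724902 1.80098489] [-0.05441621 -1.08210321  0.90853769]
```

View pics/c1.png

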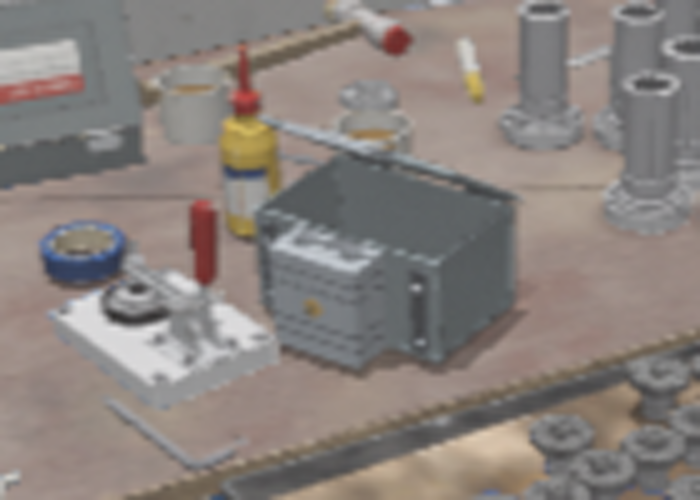

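View pics/c2.png

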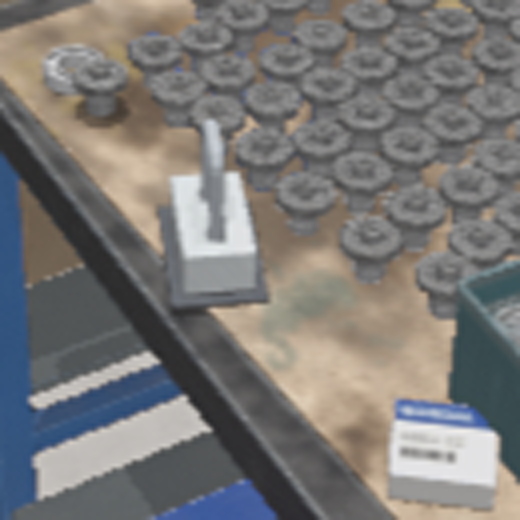

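View pics/c3.png

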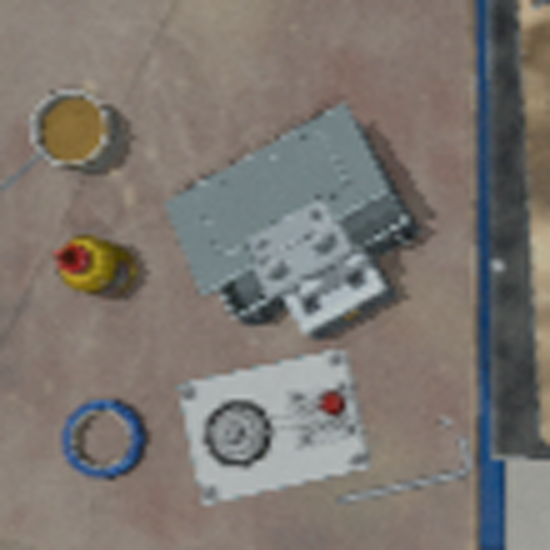

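View pics/c4.png

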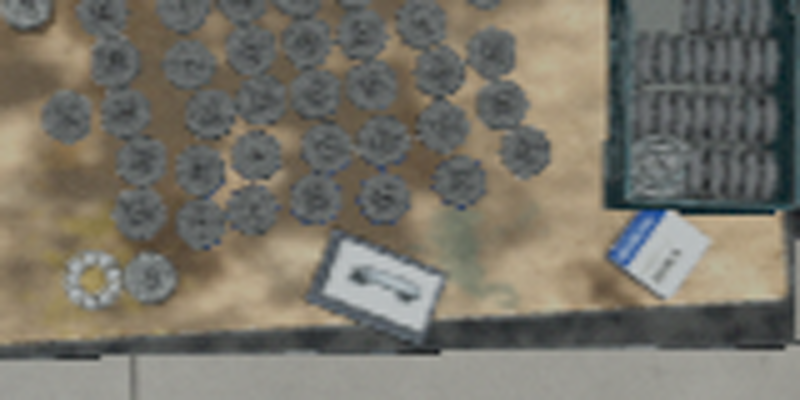

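```bash
python3 - <<'E'
from h import *
def crop(n,x0,y0,w,h,out,k):
    im=cv2.imread(f"pics/{n}.png")[y0:y0+h,x0:x0+w];cv2.imwrite("pics/"+out,cv2.resize(im,None,fx=k,fy=k,interpolation=cv2.INTER_CUBIC))
crop("scene0",40,20,130,210,"c5.png",2.8)
crop("top0",40,220,190,110,"c6.png",4)
t=cam("top")
for uv in [(193,272),(210,257),(210,288),(133,290),(110,272)]:
  for z in (0.02,0.3,.45): print(uv,z,onz(t,*uv,z))
s=get_state()
print(proj(t,s["ee_pos"]),proj(cam("scene"),s["ee_pos"]))
E
```

```text
(193, 272) 0.02 [0.1922801  0.31012959 0.02      ]
(193, 272) 0.3 [0.22526265 0.26722829 0.3       ]
(193, 272) 0.45 [0.24293187 0.24424545 0.45      ]
(210, 257) 0.02 [0.25536205 0.23634289 0.02      ]
(210, 257) 0.3 [0.27842708 0.20504207 0.3       ]
(210, 257) 0.45 [0.29078335 0.18827377 0.45      ]
(210, 288) 0.02 [0.12332704 0.23716734 0.02      ]
(210, 288) 0.3 [0.16715014 0.2057369  0.3       ]
(210, 288) 0.45 [0.1906268  0.18889917 0.45      ]
(133, 290) 0.02 [0.11927695 0.56881509 0.02      ]
(133, 290) 0.3 [0.16373679 0.48524419 0.3       ]
(133, 290) 0.45 [0.18755456 0.44047407 0.45      ]
(110, 272) 0.02 [0.19716055 0.66900216 0.02      ]
(110, 272) 0.3 [0.22937581 0.56968022 0.3       ]
(110, 272) 0.45 [0.24663399 0.51647204 0.45      ]
(np.float64(107.55604836963977), np.float64(290.3371623148099)) (np.float64(81.27974881001194), np.float64(118.92706961303637))
```

View pics/c5.png

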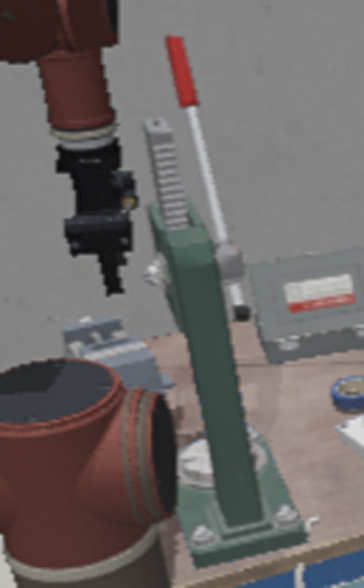

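View pics/c6.png

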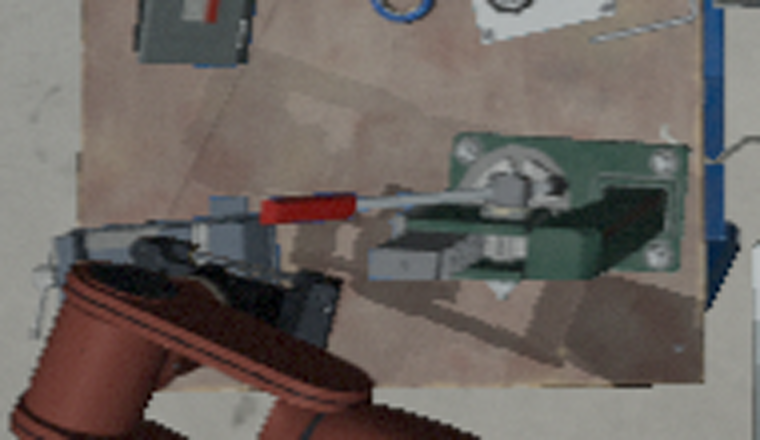

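```bash
python3 - <<'E'
from h import *
t=cam("top");s=cam("scene")
P={'rack':((95.4,63.6),(136,285)),'levertip':((102.9,34.3),(106,273)),'leverpivot':((122,114),(166,267)),'headtop':((108,105),(179,284)),
'bottle tip':((198,120),(134,181)),'bottlespoutbase':((199,131),(135,181)),'standcrown':((262.5,231),(307,206.5)),
'redclamp':((190.5,151),(186,211))}
for k,(a,b) in P.items(): print(k,*tri(ray(s,*a),ray(t,*b)))
E
```

```text
rack [0.20613233 0.42618928 0.46543721] [np.float64(0.0003603221673202288), np.float64(0.0003603221673202469)]
levertip [0.25624728 0.49814016 0.53377221] [np.float64(0.002917502570466895), np.float64(0.0029175025704668337)]
leverpivot [0.24747256 0.36258928 0.31117938] [np.float64(0.0017746706829979643), np.float64(0.0017746706829979665)]
headtop [0.19654333 0.30369281 0.37301702] [np.float64(0.0030031560357920897), np.float64(0.003003156035792067)]
bottle tip [0.57615886 0.52786536 0.15606704] [np.float64(0.00015279097982835173), np.float64(0.00015279097982857597)]
bottlespoutbase [0.5817663  0.53975218 0.10218083] [np.float64(0.00019263805958126312), np.float64(0.00019263805958106946)]
standcrown [ 0.46626455 -0.17735425  0.11409467] [np.float64(0.002382651921978415), np.float64(0.002382651921978448)]
redclamp [0.45429563 0.31792671 0.14400467] [np.float64(0.002520286240808901), np.float64(0.002520286240808956)]
```

```bash
cat >> h.py <<'E'
from scipy.linalg import expm,logm
def pose(s): 
    T=np.eye(4);T[:3,:3]=R.from_rotvec(s["tcp_rot"]).as_matrix();T[:3,3]=s["ee_pos"];return T
def down(x,y,z,yawdeg):
    a=np.radians(yawdeg);X=np.array([np.cos(a),np.sin(a),0]);Z=np.array([0,0,-1.]);Y=np.cross(Z,X)
    T=np.eye(4);T[:3,:3]=np.c_[X,Y,Z];T[:3,3]=x,y,z;return T
def plan(T0,T1,n=None):
    Rl=np.linalg.inv(T0)@T1
    rv=R.from_matrix(Rl[:3,:3]).as_rotvec();d=np.linalg.norm(Rl[:3,3])
    if n is None: n=max(1,int(np.ceil(max(d/.039,np.linalg.norm(rv)/.118))))
    L=np.zeros((4,4)); w=rv/n
    # solve constant step: p_total = sum R^k p
    S=sum(R.from_rotvec(w*k).as_matrix() for k in range(n))
    p=np.linalg.solve(S,Rl[:3,3])
    print(n,"x [",np.round(p,4).tolist(),",",np.round(w,4).tolist(),"]  dist",round(d,4))
    return n
E
python3 - <<'E'
from h import *
T=pose(get_state());print(np.round(T,3))
A=down(.19,.75,.4,150);B=down(.45,.6,.4,132);C=down(.555,.33,.32,119)
plan(T,A);plan(A,B);plan(B,C)
E
```

```text
[[-0.97   0.242 -0.001  0.151]
 [ 0.242  0.97  -0.001  0.606]
 [ 0.    -0.001 -1.     0.222]
 [ 0.     0.     0.     1.   ]]
6 x [ [0.0025, 0.0248, -0.0297] , [-0.0002, 0.0, 0.0465] ]  dist 0.2325
8 x [ [-0.0373, 0.0052, 0.0] , [0.0, 0.0, 0.0393] ]  dist 0.3002
8 x [ [-0.035, -0.0094, 0.01] , [0.0, 0.0, 0.0284] ]  dist 0.3005
```

Emit:
{"name": "send_rows", "arguments": {"rows": [[[0.0025,0.0248,-0.03],[0,0,0.0465],1],[[0.0025,0.0248,-0.03],[0,0,0.0465],1],[[0.0025,0.0248,-0.03],[0,0,0.0465],1],[[0.0025,0.0248,-0.03],[0,0,0.0465],1],[[0.0025,0.0248,-0.03],[0,0,0.0465],1],[[0.0025,0.0248,-0.03],[0,0,0.0465],1]], "newtons": 20}}

```text
time_s: 0.65
ee_pos: [0.1896, 0.751, 0.4036]
tcp_rot: [-0.816, -3.034, 0.0]
ft_force: [0.3, 1.6, 1.0]
opening: 0.0552
```

Emit:
{"name": "send_rows", "arguments": {"rows": [[[-0.0373,0.0052,0],[0,0,0.0393],1],[[-0.0373,0.0052,0],[0,0,0.0393],1],[[-0.0373,0.0052,0],[0,0,0.0393],1],[[-0.0373,0.0052,0],[0,0,0.0393],1],[[-0.0373,0.0052,0],[0,0,0.0393],1],[[-0.0373,0.0052,0],[0,0,0.0393],1],[[-0.0373,0.0052,0],[0,0,0.0393],1],[[-0.0373,0.0052,0],[0,0,0.0393],1]]}}

```text
time_s: 1.32
ee_pos: [0.4513, 0.5994, 0.4015]
tcp_rot: [-1.281, -2.868, 0.002]
ft_force: [0.2, 0.4, -0.1]
opening: 0.0036
```

Emit:
{"name": "send_rows", "arguments": {"rows": [[[-0.035,-0.0094,0.01],[0,0,0.0284],1],[[-0.035,-0.0094,0.01],[0,0,0.0284],1],[[-0.035,-0.0094,0.01],[0,0,0.0284],1],[[-0.035,-0.0094,0.01],[0,0,0.0284],1],[[-0.035,-0.0094,0.01],[0,0,0.0284],1],[[-0.035,-0.0094,0.01],[0,0,0.0284],1],[[-0.035,-0.0094,0.01],[0,0,0.0284],1],[[-0.035,-0.0094,0.01],[0,0,0.0284],1]]}}

```text
time_s: 1.98
ee_pos: [0.5549, 0.3291, 0.3215]
tcp_rot: [-1.597, -2.705, 0.001]
ft_force: [0.7, 0.1, -0.2]
opening: 0.0007
```

Moved precisely. Look at the box.

```bash
cat >> h.py <<'E'
def snap(n,out):
    s=get_state(); im=grab_frame(n); cv2.imwrite(f"pics/{out}.png",im[:,:,::-1]); np.save(f"pics/{out}.npy",np.r_[s["ee_pos"],s["tcp_rot"]]); return s,im
def wcam(out):
    a=np.load(f"pics/{out}.npy"); return cam("wrist",{"ee_pos":a[:3],"tcp_rot":a[3:]})
E
python3 - <<'E'
from h import *
s,im=snap("wrist","w1"); cv2.imwrite("pics/w1b.png",cv2.resize(im[:,:,::-1],(768,576),interpolation=cv2.INTER_CUBIC))
E
```

```text
(no output)
```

View pics/w1b.png

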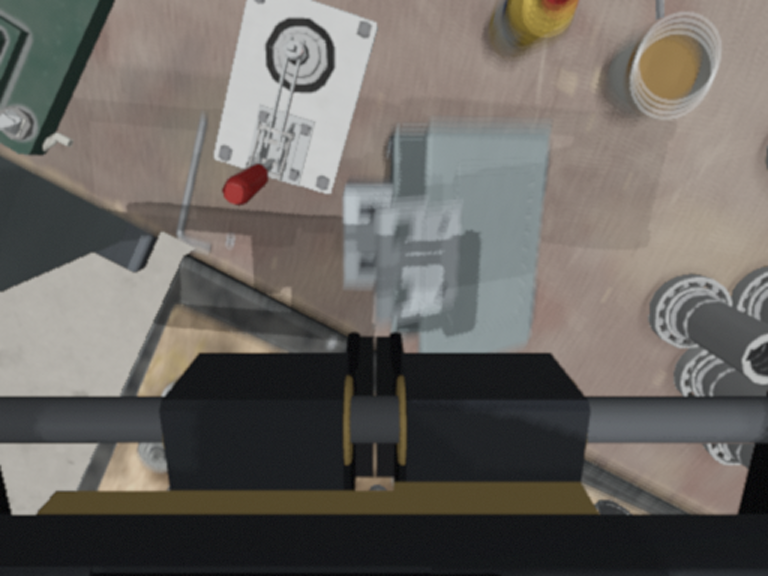

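Emit:
{"name": "send_rows", "arguments": {"rows": [[[0.02,0.0,0.0],[0,0,0],1],[[0.0,0.0,0.0],[0,0,0],1],[[0.0,0.0,0.0],[0,0,0],1]]}}

```text
time_s: 2.28
ee_pos: [0.5448, 0.3488, 0.3223]
tcp_rot: [-1.594, -2.707, 0.001]
ft_force: [-0.2, 0.1, -0.1]
opening: 0.0002
```

```bash
python3 - <<'E'
from h import *
s,im=snap("wrist","w2"); cv2.imwrite("pics/w2b.png",cv2.resize(im[30:260,200:400,::-1],None,fx=3,fy=3,interpolation=cv2.INTER_CUBIC))
E
```

```text
(no output)
```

View pics/w2b.png

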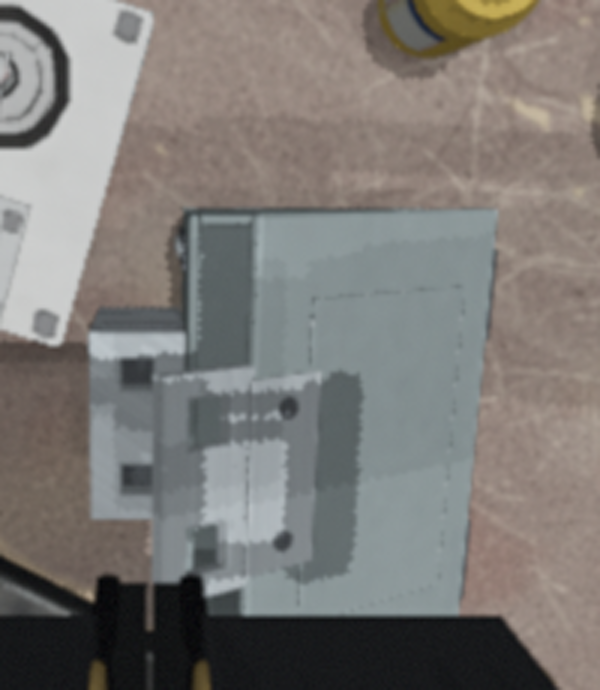

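```bash
python3 - <<'E'
from h import *
c=wcam("w2")
f=lambda a,b,z:onz(c,200+a/3,30+b/3,z)
h1=f(137,373,.082);h2=f(137,479,.082);print(h1,h2,np.linalg.norm(h1-h2),(h1+h2)/2)
d=(h1-h2);print("yaw lock y",np.degrees(np.arctan2(d[1],d[0])))
e1=f(90,332,.082);e2=f(90,518,.082);print(e1,e2,np.linalg.norm(e1-e2)); d=e1-e2;print(np.degrees(np.arctan2(d[1],d[0])))
print("mid edge",(e1+e2)/2)
# hinge edge far corners at z .094
g1=f(497,211,.094);g2=f(462,612,.094);print(g1,g2)
b=f(187,212,.094);print(b,np.linalg.norm(b-g1))
t=cam("top");print("top est",onz(t,187.6,189,.082))
im=cv2.imread("pics/w2.png");cv2.imwrite("pics/w2c.png",cv2.resize(im[120:220,220:290],None,fx=8,fy=8,interpolation=cv2.INTER_CUBIC)[:600])
E
```

```text
[0.54059372 0.34692077 0.082     ] [0.56201868 0.30789324 0.082     ] 0.044521647640811006 [0.5513062  0.32740701 0.082     ]
yaw lock y 118.76548420457445
[0.51630956 0.35236002 0.082     ] [0.5530095 0.2833871 0.082    ] 0.07812905996909213
118.01708528489733
mid edge [0.53465953 0.31787356 0.082     ]
[0.62752665 0.46765054 0.094     ] [0.70715325 0.32599807 0.094     ]
[0.52661187 0.41142145 0.094     ] 0.11552273728875641
top est [0.54670943 0.32245123 0.082     ]
```

View pics/w2c.png

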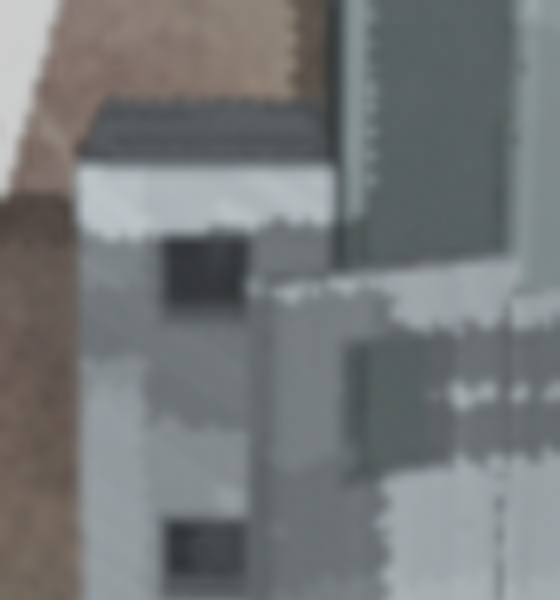

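```bash
python3 - <<'E'
from h import *
T=pose(get_state())
plan(T,down(.596,.352,.20,118.4))
E
```

```text
4 x [ [-0.0054, 0.0116, 0.0306] , [-0.0, 0.0001, 0.0028] ]  dist 0.1327
```

Emit:
{"name": "send_rows", "arguments": {"rows": [[[-0.0054,0.0116,0.0306],[0,0,0.0028],1],[[-0.0054,0.0116,0.0306],[0,0,0.0028],1],[[-0.0054,0.0116,0.0306],[0,0,0.0028],1],[[-0.0054,0.0116,0.0306],[0,0,0.0028],1],[[0,0,0],[0,0,0],1]]}}

```text
time_s: 2.75
ee_pos: [0.594, 0.3499, 0.1911]
tcp_rot: [-1.607, -2.692, 0.016]
ft_force: [-1.1, -0.3, -2.4]
opening: 0.0004
```

Emit:
{"name": "send_rows", "arguments": {"rows": [[[0,0,0.008],[0,0,0],1],[[0,0,0.008],[0,0,0],1],[[0,0,0.008],[0,0,0],1],[[0,0,0.008],[0,0,0],1]]}}

```text
time_s: 3.08
ee_pos: [0.5967, 0.3525, 0.1699]
tcp_rot: [1.609, 2.696, 0.005]
ft_force: [0.1, -0.2, -0.8]
opening: 0.0005
```

Emit:
{"name": "send_rows", "arguments": {"rows": [[[0,0,0.008],[0,0,0],1],[[0,0,0.008],[0,0,0],1],[[0,0,0.008],[0,0,0],1],[[0,0,0.008],[0,0,0],1]]}}

```text
time_s: 3.42
ee_pos: [0.5968, 0.3522, 0.1371]
tcp_rot: [1.61, 2.696, 0.003]
ft_force: [-1.3, -2.4, 7.1]
opening: 0.0006
```

Emit:
{"name": "send_rows", "arguments": {"rows": [[[0,0,0.008],[0,0,0],1],[[0,0,0.008],[0,0,0],1],[[0,0,0.008],[0,0,0],1],[[0,0,0.006],[0,0,0],1],[[0,0,0.004],[0,0,0],1],[[0,0,0.002],[0,0,0],1]]}}

```text
time_s: 3.92
ee_pos: [0.5953, 0.3514, 0.0997]
tcp_rot: [-1.61, -2.697, 0.003]
ft_force: [-2.7, -2.2, 4.7]
opening: 0.0002
```

Emit:
{"name": "send_rows", "arguments": {"rows": [[[0,0,0.002],[0,0,0],1],[[0,0,0.002],[0,0,0],1],[[0,0,0.001],[0,0,0],1]]}}

```text
time_s: 4.17
ee_pos: [0.5957, 0.3516, 0.0951]
tcp_rot: [-1.61, -2.697, 0.001]
ft_force: [-3.9, -1.8, 5.0]
opening: 0.0004
```

Emit:
{"name": "send_rows", "arguments": {"rows": [[[0,0,0.001],[0,0,0],1],[[0,0,0.0],[0,0,0],1],[[0,0,0.0],[0,0,0],1]]}}

```text
time_s: 4.42
ee_pos: [0.5963, 0.3519, 0.094]
tcp_rot: [1.61, 2.697, 0.001]
ft_force: [-1.9, -0.1, 1.8]
opening: 0.0003
```

Emit:
{"name": "send_rows", "arguments": {"rows": [[[0,0,0.001],[0,0,0],1],[[0,0,0.001],[0,0,0],1],[[0,0,0.0],[0,0,0],1]]}}

```text
time_s: 4.67
ee_pos: [0.5963, 0.3519, 0.0934]
tcp_rot: [1.61, 2.697, 0.001]
ft_force: [-5.6, -3.0, 10.7]
opening: 0.0005
```

```bash
python3 - <<'E'
from h import *
T=pose(get_state())
A=down(.5513,.3274,.24,118.4)
plan(T,A,5)
E
```

```text
5 x [ [-0.0, -0.0102, -0.0293] , [0.0001, 0.0, -0.0002] ]  dist 0.1553
```

Emit:
{"name": "send_rows", "arguments": {"rows": [[[0,0,-0.03],[0,0,0],1],[[0,-0.013,-0.03],[0,0,0],0],[[0,-0.013,-0.03],[0,0,0],-1],[[0,-0.013,-0.03],[0,0,0],-1],[[0,-0.012,-0.027],[0,0,0],-1],[[0,0,0],[0,0,0],-1],[[0,0,0],[0,0,0],-1],[[0,0,0],[0,0,0],-1]]}}

```text
time_s: 5.33
ee_pos: [0.5514, 0.3276, 0.2384]
tcp_rot: [1.61, 2.697, 0.0]
ft_force: [-0.2, 1.1, -0.1]
opening: 0.0391
```

```bash
python3 - <<'E'
from h import *
s,im=snap("wrist","w3"); print(s["ee_pos"],s["opening"]);cv2.imwrite("pics/w3b.png",cv2.resize(im[:,:,::-1],(768,576),interpolation=cv2.INTER_CUBIC))
E
```

```text
[0.55141081 0.32761165 0.23835932] 0.03905502401075098
```

View pics/w3b.png

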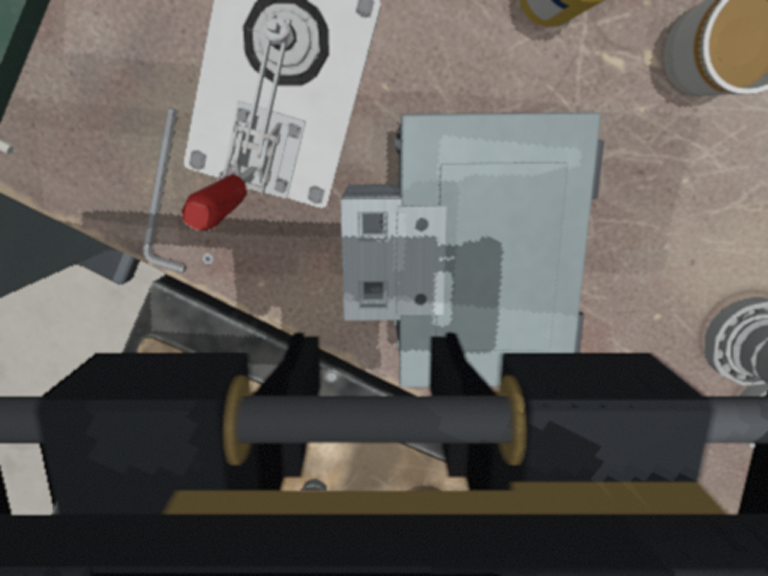

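```bash
python3 - <<'E'
from h import *
im=cv2.imread("pics/w3.png");x0,y0=222,120
cv2.imwrite("pics/w3c.png",cv2.resize(im[y0:y0+96,x0:x0+60],None,fx=6,fy=6,interpolation=cv2.INTER_CUBIC))
E
```

```text
(no output)
```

View pics/w3c.png

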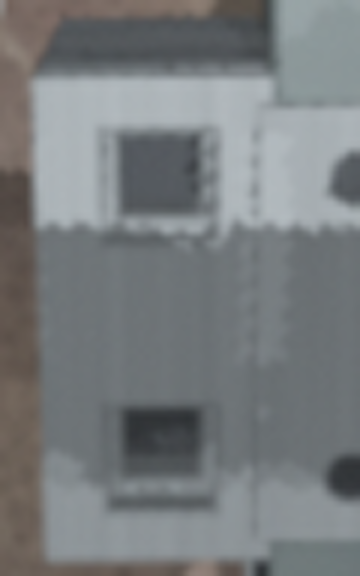

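```bash
python3 - <<'E'
from h import *
c=wcam("w3"); f=lambda a,b,z:onz(c,222+a/6-.4,120+b/6-.4,z)
for n,a,b,z in [("lug",(160,183),(161,455),.092),("lock",(161,173),(163,442),.082)]:
    p,q=f(*a,z),f(*b,z);d=p-q;print(n,p,q,np.linalg.norm(d),"mid",(p+q)/2,np.degrees(np.arctan2(d[1],d[0])))
# edges
e1=f(35,82,.092);e2=f(45,560,.092);d=e1-e2;print(np.linalg.norm(d),(e1+e2)/2,np.degrees(np.arctan2(d[1],d[0])))
T=pose(get_state());
A=down(.56,.05,.27,95);B=down(.466,-.177,.25,70)
plan(T,A);plan(A,B)
t=cam("top")
for z in (0.11,):
  for uv in ((230+350/5,150+275/5),(230+420/5,150+295/5)): print(onz(t,*uv,z))
for uv in ((230+335/5,150+230/5),(230+445/5,150+272/5),(230+310/5,150+300/5),(230+425/5,150+345/5)):print(onz(t,*uv,.0))
E
```

```text
lug [0.53994587 0.34706236 0.092     ] [0.56079778 0.3084848  0.092     ] 0.04385236956444346 mid [0.55037182 0.32777358 0.092     ] 118.39207717912345
lock [0.54015581 0.34693301 0.082     ] [0.56152845 0.30775517 0.082     ] 0.044628389242988745 mid [0.55084213 0.32734409 0.082     ] 118.61373827197501
0.07717011139498792 [0.53433695 0.3177804  0.092     ] 118.39120581820198
8 x [ [-0.0335, -0.0098, -0.0041] , [-0.0002, 0.0, 0.0509] ]  dist 0.2795
7 x [ [-0.0339, -0.0102, 0.0029] , [0.0, 0.0, 0.0623] ]  dist 0.2465
[ 0.47091184 -0.14799132  0.11      ]
[ 0.45351362 -0.20547617  0.11      ]
[ 0.5153514  -0.14772612  0.        ]
[ 0.4768079  -0.24381828  0.        ]
[ 0.45387086 -0.12430035  0.        ]
[ 0.41285062 -0.22451566  0.        ]
```

Emit:
{"name": "send_rows", "arguments": {"rows": [[[-0.0335,-0.0098,-0.004],[0,0,0.051],-1],[[-0.0335,-0.0098,-0.004],[0,0,0.051],-1],[[-0.0335,-0.0098,-0.004],[0,0,0.051],-1],[[-0.0335,-0.0098,-0.004],[0,0,0.051],-1],[[-0.0335,-0.0098,-0.004],[0,0,0.051],-1],[[-0.0335,-0.0098,-0.004],[0,0,0.051],-1],[[-0.0335,-0.0098,-0.004],[0,0,0.051],-1],[[-0.0335,-0.0098,-0.004],[0,0,0.051],-1]]}}

```text
time_s: 6.05
ee_pos: [0.5593, 0.0487, 0.2688]
tcp_rot: [-2.125, -2.311, 0.003]
ft_force: [1.2, 0.0, -0.9]
opening: 0.0863
```

Emit:
{"name": "send_rows", "arguments": {"rows": [[[-0.034,-0.01,0.003],[0,0,0.065],-1],[[-0.034,-0.01,0.003],[0,0,0.065],-1],[[-0.034,-0.01,0.003],[0,0,0.065],-1],[[-0.034,-0.01,0.003],[0,0,0.065],-1],[[-0.034,-0.01,0.003],[0,0,0.065],-1],[[-0.034,-0.01,0.003],[0,0,0.065],-1],[[-0.034,-0.01,0.003],[0,0,0.065],-1]]}}

```text
time_s: 6.63
ee_pos: [0.4641, -0.178, 0.2478]
tcp_rot: [-2.592, -1.771, 0.002]
ft_force: [0.2, 0.2, 0.8]
opening: 0.0873
```

Emit:
{"name": "send_rows", "arguments": {"rows": [[[0,0,0],[0,0,0],-1],[[0,0,0],[0,0,0],-1],[[0,0,0],[0,0,0],-1]]}}

```text
time_s: 6.88
ee_pos: [0.4652, -0.1765, 0.2488]
tcp_rot: [-2.589, -1.775, 0.001]
ft_force: [0.4, 0.4, 0.5]
opening: 0.0874
```

```bash
python3 - <<'E'
from h import *
s,im=snap("wrist","w4"); print(s["ee_pos"],s["opening"]);cv2.imwrite("pics/w4b.png",cv2.resize(im[:,:,::-1],(768,576),interpolation=cv2.INTER_CUBIC))
snap("scene","s4")
E
```

```text
[ 0.46517715 -0.17649333  0.24876351] 0.0873882894378376
```

View pics/w4b.png

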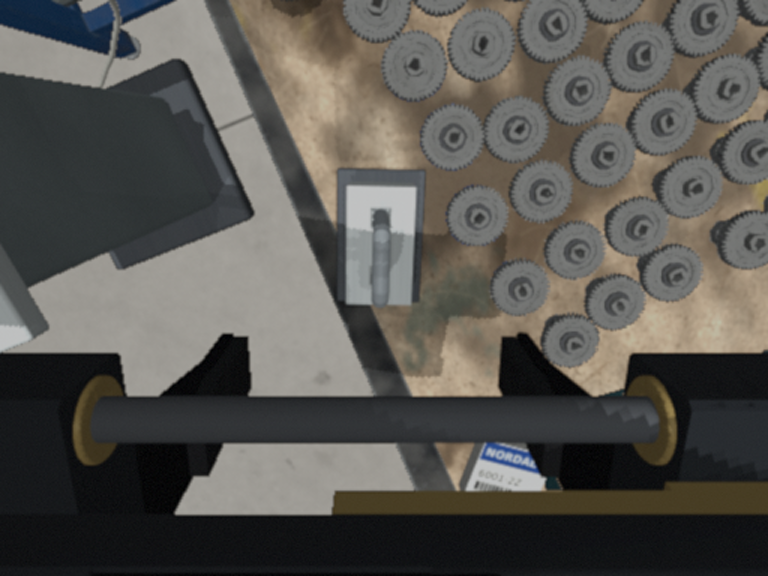

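```bash
python3 - <<'E'
from h import *
im=cv2.imread("pics/w4.png");x0,y0=215,105
cv2.imwrite("pics/w4c.png",cv2.resize(im[y0:y0+100,x0:x0+80],None,fx=6,fy=6,interpolation=cv2.INTER_CUBIC))
im=cv2.imread("pics/s4.png");x0,y0=190,170
cv2.imwrite("pics/s4c.png",cv2.resize(im[y0:y0+120,x0:x0+160],None,fx=4,fy=4,interpolation=cv2.INTER_CUBIC))
E
```

```text
(no output)
```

View pics/w4c.png

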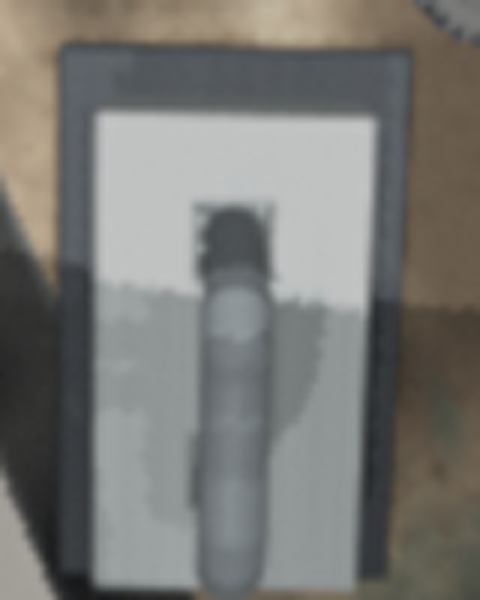

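View pics/s4c.png

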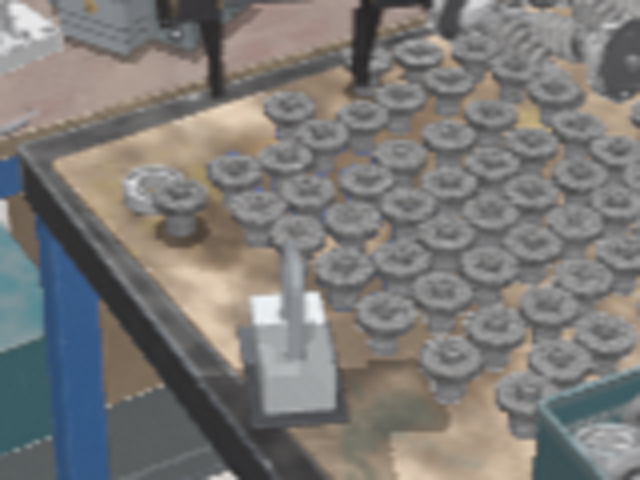

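```bash
python3 - <<'E'
from h import *
c=wcam("w4"); f=lambda a,b,z:onz(c,215+a/6-.4,105+b/6-.4,z)
K=[f(a,b,.04) for a,b in [(95,110),(378,120),(358,590),(92,588)]]
for i in range(4): print(K[i],np.linalg.norm(K[i]-K[i-1]))
print("ctr",np.mean(K,0))
d=(K[0]+K[1]-K[2]-K[3]);print(np.degrees(np.arctan2(d[1],d[0])))
h=f(234,243,.04);y=d/np.linalg.norm(d);print("hole",h,"ctr from hole",h-22e-3*y)
F=[f(a,b,.0) for a,b in [(62,45),(412,50)]];print("foot",F,np.linalg.norm(F[0]-F[1]))
# crown axis
for a,b in [(237,320),(233,440),(231,560)]: print(f(a,b,.11))
p,q=f(237,310,.11),f(231,570,.11);dd=p-q;print(np.degrees(np.arctan2(dd[1],dd[0])),np.linalg.norm(dd))
# scene-wrist triangulate crown?
s=cam("scene")
for X in ([*(h-22e-3*y)[:2],.11],): print(proj(s,X))
E
```

```text
[ 0.45983119 -0.130479    0.04      ] 0.0911871567219989
[ 0.50681729 -0.15062586  0.04      ] 0.051123279012557275
[ 0.47268974 -0.23366577  0.04      ] 0.08977926093627972
[ 0.42494896 -0.21473057  0.04      ] 0.05135877671080127
ctr [ 0.4660718 -0.1823753  0.04     ]
67.58325282376575
hole [ 0.47455088 -0.16208531  0.04      ] ctr from hole [ 0.46616139 -0.18242287  0.04      ]
foot [array([ 0.45492583, -0.11924345,  0.        ]), array([ 0.51923216, -0.14524326,  0.        ])] 0.06936349492540599
[ 0.47430873 -0.16207673  0.11      ]
[ 0.46703354 -0.17932032  0.11      ]
[ 0.45979411 -0.19728123  0.11      ]
67.70036307442255 0.041253115380633365
(np.float64(262.5056824697564), np.float64(233.22575575888007))
```

```bash
python3 - <<'E'
from h import *
T=pose(get_state());A=down(.4661,-.1824,.14,67.65)
plan(T,A,4);plan(T,A,1)
E
```

```text
4 x [ [-0.0015, 0.0007, 0.0273] , [-0.0003, -0.0001, 0.0058] ]  dist 0.1096
1 x [ [-0.0061, 0.0028, 0.1094] , [-0.001, -0.0005, 0.0232] ]  dist 0.1096
```

Emit:
{"name": "send_rows", "arguments": {"rows": [[[-0.0015,0.0007,0.027],[-0.0003,0,0.006],-1],[[-0.0015,0.0007,0.027],[-0.0003,0,0.006],-1],[[-0.0015,0.0007,0.027],[-0.0003,0,0.006],-1],[[-0.0015,0.0007,0.027],[0,0,0.006],-1],[[0,0,0],[0,0,0],-1],[[0,0,0],[0,0,0],-1]]}}

```text
time_s: 7.48
ee_pos: [0.4652, -0.1817, 0.1408]
tcp_rot: [-2.608, -1.747, 0.002]
ft_force: [0.6, 0.1, 0.4]
opening: 0.0869
```

```bash
python3 - <<'E'
from h import *
T=pose(get_state());A=down(.4661,-.1824,.091,67.65)
plan(T,A,3)
E
```

```text
3 x [ [-0.0001, 0.0004, 0.0166] , [-0.001, -0.0002, -0.0001] ]  dist 0.0498
```

Emit:
{"name": "send_rows", "arguments": {"rows": [[[0,0.0004,0.0166],[-0.0005,0,0],-1],[[0,0.0004,0.0166],[0,0,0],-1],[[0,0.0004,0.0166],[0,0,0],-1],[[0,0,0],[0,0,0],0],[[0,0,0],[0,0,0],0.3],[[0,0,0],[0,0,0],0.6]], "newtons": 10}}

```text
time_s: 7.98
ee_pos: [0.4684, -0.1843, 0.0945]
tcp_rot: [2.608, 1.744, 0.003]
ft_force: [0.2, -0.3, 0.5]
opening: 0.0746
```

Emit:
{"name": "send_rows", "arguments": {"rows": [[[0,0,0],[0,0,0],0.7],[[0,0,0],[0,0,0],1],[[0,0,0],[0,0,0],1],[[0,0,0],[0,0,0],1],[[0,0,0],[0,0,0],1]]}}

```text
time_s: 8.4
ee_pos: [0.467, -0.1839, 0.0926]
tcp_rot: [2.611, 1.745, 0.002]
ft_force: [-0.4, 0.5, -0.2]
opening: 0.0414
```

Emit:
{"name": "send_rows", "arguments": {"rows": [[[0,0,0],[0,0,0],1],[[0,0,0],[0,0,0],1],[[0,0,0],[0,0,0],1],[[0,0,0],[0,0,0],1]]}}

```text
time_s: 8.73
ee_pos: [0.4669, -0.1838, 0.0922]
tcp_rot: [2.611, 1.745, 0.001]
ft_force: [-0.5, -0.8, 0.3]
opening: 0.0153
```

Emit:
{"name": "send_rows", "arguments": {"rows": [[[0.001,-0.0005,0.001],[0,0,0],1],[[0,0,0],[0,0,0],1],[[0,0,0],[0,0,0],1]]}}

```text
time_s: 8.98
ee_pos: [0.4672, -0.183, 0.0917]
tcp_rot: [2.61, 1.744, 0.002]
ft_force: [-0.2, -1.1, 3.7]
opening: 0.0106
```

Emit:
{"name": "send_rows", "arguments": {"rows": [[[0,0,0],[0,0,0],1],[[0,0,0],[0,0,0],1],[[0,0,0],[0,0,0],1]], "newtons": 45}}

```text
time_s: 9.23
ee_pos: [0.4672, -0.183, 0.0916]
tcp_rot: [2.61, 1.744, 0.002]
ft_force: [-0.1, -0.8, 5.1]
opening: 0.0098
```

Emit:
{"name": "send_rows", "arguments": {"rows": [[[0,0,-0.01],[0,0,0],1],[[0,0,-0.01],[0,0,0],1],[[0,0,-0.01],[0,0,0],1],[[0,0,-0.01],[0,0,0],1],[[0,0,-0.02],[0,0,0],1],[[0,0,-0.03],[0,0,0],1],[[0,0,-0.03],[0,0,0],1],[[0,0,-0.03],[0,0,0],1]]}}

```text
time_s: 9.9
ee_pos: [0.4662, -0.1823, 0.2433]
tcp_rot: [2.611, 1.745, 0.001]
ft_force: [0.5, -0.2, -2.1]
opening: 0.0096
```

```bash
python3 - <<'E'
from h import *
s=get_state();T=pose(s);print(s["opening"],s["ft_force"])
A=down(.545,.05,.255,95);B=down(.5508,.3274,.24,118.5)
plan(T,A);plan(A,B)
E
```

```text
0.009591034988031818 [ 0.45982332 -0.15650189 -2.06191102]
7 x [ [0.035, 0.0049, -0.0017] , [0.0002, 0.0, -0.0686] ]  dist 0.2456
8 x [ [0.0335, 0.0099, 0.0019] , [0.0, 0.0, -0.0513] ]  dist 0.2779
```

Emit:
{"name": "send_rows", "arguments": {"rows": [[[0.035,0.005,-0.0017],[0,0,-0.0686],1],[[0.035,0.005,-0.0017],[0,0,-0.0686],1],[[0.035,0.005,-0.0017],[0,0,-0.0686],1],[[0.035,0.005,-0.0017],[0,0,-0.0686],1],[[0.035,0.005,-0.0017],[0,0,-0.0686],1],[[0.035,0.005,-0.0017],[0,0,-0.0686],1],[[0.035,0.005,-0.0017],[0,0,-0.0686],1]]}}

```text
time_s: 10.48
ee_pos: [0.546, 0.0512, 0.2541]
tcp_rot: [2.117, 2.319, 0.002]
ft_force: [0.3, -0.5, -1.6]
opening: 0.0097
```

Emit:
{"name": "send_rows", "arguments": {"rows": [[[0.0335,0.01,0.002],[0,0,-0.0513],1],[[0.0335,0.01,0.002],[0,0,-0.0513],1],[[0.0335,0.01,0.002],[0,0,-0.0513],1],[[0.0335,0.01,0.002],[0,0,-0.0513],1],[[0.0335,0.01,0.002],[0,0,-0.0513],1],[[0.0335,0.01,0.002],[0,0,-0.0513],1],[[0.0335,0.01,0.002],[0,0,-0.0513],1],[[0.0335,0.01,0.002],[0,0,-0.0513],1]]}}

```text
time_s: 11.15
ee_pos: [0.5519, 0.3289, 0.2377]
tcp_rot: [1.601, 2.701, 0.001]
ft_force: [0.9, -0.4, -1.8]
opening: 0.0095
```

Emit:
{"name": "send_rows", "arguments": {"rows": [[[0,0,0],[0,0,0],1],[[0,0,0],[0,0,0],1],[[0,0,0],[0,0,0],1],[[0,0,0],[0,0,0],1]]}}

```text
time_s: 11.48
ee_pos: [0.5524, 0.3261, 0.2374]
tcp_rot: [1.606, 2.698, 0.0]
ft_force: [-0.5, 0.4, -1.6]
opening: 0.0096
```

```bash
python3 - <<'E'
from h import *
s,im=snap("wrist","w5"); print(s["ee_pos"],s["opening"]);cv2.imwrite("pics/w5b.png",cv2.resize(im[60:340,120:400,::-1],None,fx=2.1,fy=2.1,interpolation=cv2.INTER_CUBIC))
s,im=snap("scene","s5");cv2.imwrite("pics/s5b.png",cv2.resize(im[60:220,120:300,::-1],None,fx=4,fy=3.7,interpolation=cv2.INTER_CUBIC))
plan(pose(s),down(.5508,.3274,.19,118.5),1)
E
```

```text
[0.55241556 0.32614165 0.23741567] 0.009612612528544224
1 x [ [0.0022, -0.0009, 0.0474] , [0.0011, 0.0014, -0.0011] ]  dist 0.0475
```

View pics/w5b.png

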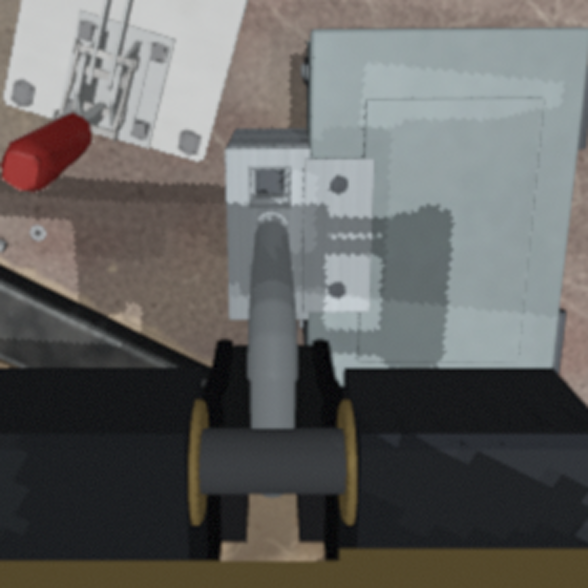

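View pics/s5b.png

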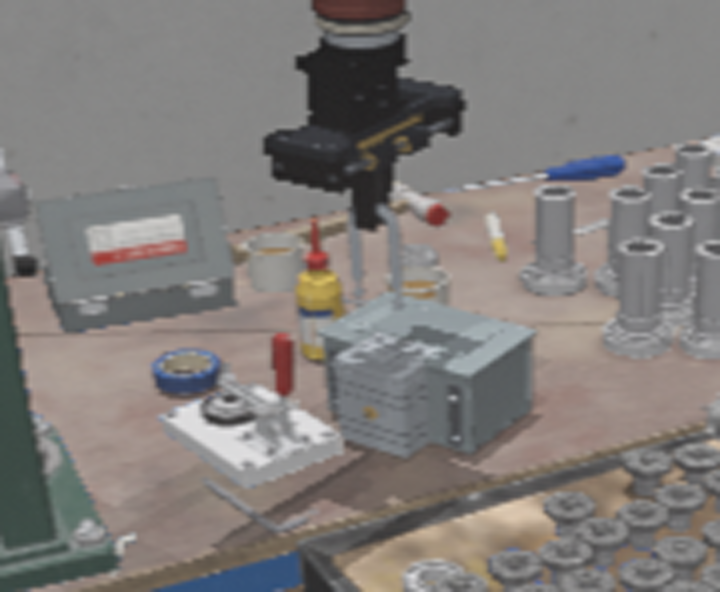

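Emit:
{"name": "send_rows", "arguments": {"rows": [[[0.001,-0.0005,0.013],[0.0005,0.0007,-0.0005],1],[[0.001,-0.0004,0.013],[0.0005,0.0007,-0.0005],1],[[0,0,0.014],[0,0,0],1],[[0,0,0.012],[0,0,0],1],[[0,0,0],[0,0,0],1],[[0,0,0],[0,0,0],1],[[0,0,0],[0,0,0],1]]}}

```text
time_s: 12.17
ee_pos: [0.5506, 0.3285, 0.1849]
tcp_rot: [-1.604, -2.701, -0.0]
ft_force: [-0.2, 0.6, -1.1]
opening: 0.01
```

```bash
python3 - <<'E'
from h import *
s,im=snap("wrist","w6"); print(s["ee_pos"],s["tcp_rot"],s["opening"]);cv2.imwrite("pics/w6b.png",cv2.resize(im[90:240,190:310,::-1],None,fx=4,fy=4,interpolation=cv2.INTER_CUBIC))
s,im=snap("scene","s6");cv2.imwrite("pics/s6b.png",cv2.resize(im[90:200,170:270,::-1],None,fx=5,fy=5,interpolation=cv2.INTER_CUBIC))
plan(pose(s),down(.5508,.3274,.19,118.5),1)
c=wcam("w6");T=pose(s)
for p in ([.022,0,.081],[-.022,0,.081]):
  X=(T@np.r_[p,1])[:3];print(X,proj(c,X),proj(cam("scene"),X))
E
```

```text
[0.55056919 0.32848752 0.1849453 ] [-1.60400297e+00 -2.70083446e+00 -1.66922988e-05] 0.009964230388818541
1 x [ [-0.001, -0.0007, -0.0044] , [0.001, -0.0002, 0.0016] ]  dist 0.0045
[0.54045488 0.34802038 0.10463465] (np.float64(249.82663403086056), np.float64(167.03323139108952)) (np.float64(209.10375772177034), np.float64(151.962334919728))
[0.56151159 0.309386   0.10462642] (np.float64(249.89324874080643), np.float64(222.72906054487717)) (np.float64(218.67042579561664), np.float64(154.94257154201466))
```

View pics/w6b.png

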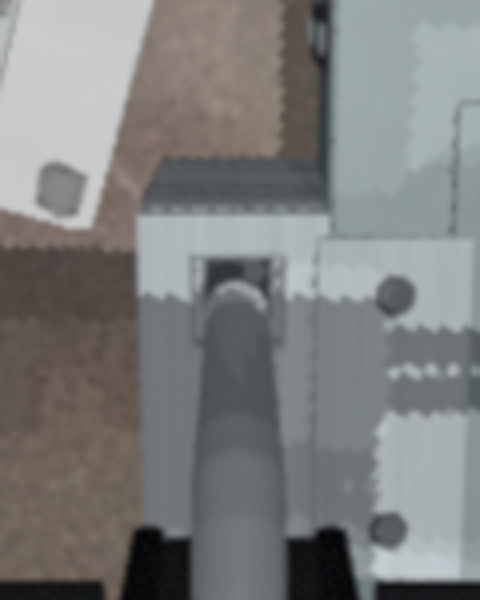

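View pics/s6b.png

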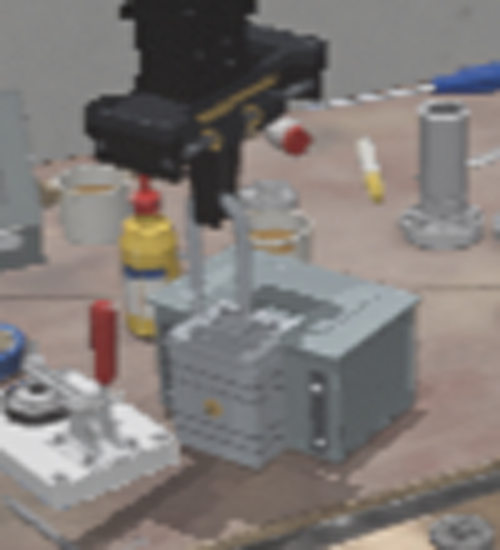

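Emit:
{"name": "send_rows", "arguments": {"rows": [[[-0.001,0,0.003],[0.001,0,0.0016],1],[[0,0,0.004],[0,0,0],1],[[0,0,0.004],[0,0,0],1],[[0,0,0.004],[0,0,0],1],[[0,0,0.003],[0,0,0],1],[[0,0,0],[0,0,0],1],[[0,0,0],[0,0,0],1],[[0,0,0],[0,0,0],1]]}}

```text
time_s: 12.93
ee_pos: [0.551, 0.3276, 0.1671]
tcp_rot: [-1.606, -2.699, 0.001]
ft_force: [0.2, 0.2, -2.2]
opening: 0.0098
```

```bash
python3 - <<'E'
from h import *
s,im=snap("wrist","w7"); print(s["ee_pos"],s["ft_force"],s["ft_torque"],s["opening"]);cv2.imwrite("pics/w7b.png",cv2.resize(im[90:240,190:310,::-1],None,fx=4,fy=4,interpolation=cv2.INTER_CUBIC))
plan(pose(s),down(.5508,.3274,.19,118.5),1)
E
```

```text
[0.55098458 0.32759475 0.16705956] [ 0.15428218  0.16787153 -2.24489356] [-0.04234552 -0.0363639   0.03835771] 0.009775043854674093
1 x [ [-0.0001, -0.0003, -0.0229] , [-0.001, -0.0003, -0.0] ]  dist 0.0229
```

View pics/w7b.png

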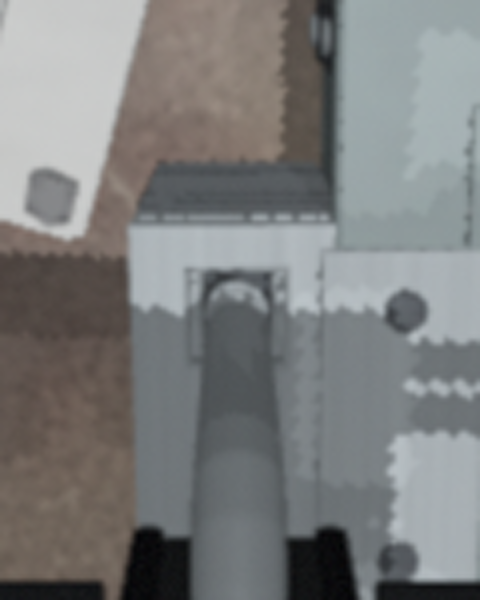

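Emit:
{"name": "send_rows", "arguments": {"rows": [[[0,0,0.0015],[0,0,0],1],[[0,0,0.0015],[0,0,0],1],[[0,0,0.0015],[0,0,0],1],[[0,0,0],[0,0,0],1]]}}

```text
time_s: 13.32
ee_pos: [0.5506, 0.3275, 0.162]
tcp_rot: [-1.606, -2.699, 0.002]
ft_force: [-0.8, 0.1, -1.4]
opening: 0.0093
```

Emit:
{"name": "send_rows", "arguments": {"rows": [[[0,0,0.0015],[0,0,0],1],[[0,0,0.0015],[0,0,0],1],[[0,0,0],[0,0,0],1]]}}

```text
time_s: 13.57
ee_pos: [0.5507, 0.3274, 0.159]
tcp_rot: [-1.606, -2.699, 0.002]
ft_force: [-0.3, -0.6, -2.1]
opening: 0.0097
```

Emit:
{"name": "send_rows", "arguments": {"rows": [[[0,0,0.001],[0,0,0],1],[[0,0,0.001],[0,0,0],1],[[0,0,0.001],[0,0,0],1]]}}

```text
time_s: 13.82
ee_pos: [0.551, 0.3275, 0.1564]
tcp_rot: [-1.606, -2.699, 0.001]
ft_force: [-0.1, 0.3, -2.2]
opening: 0.0094
```

Emit:
{"name": "send_rows", "arguments": {"rows": [[[0,0,0.001],[0,0,0],1],[[0,0,0.001],[0,0,0],1],[[0,0,0.001],[0,0,0],1]]}}

```text
time_s: 14.07
ee_pos: [0.5509, 0.3275, 0.1534]
tcp_rot: [-1.606, -2.699, 0.001]
ft_force: [0.8, -0.2, -2.0]
opening: 0.0098
```

Emit:
{"name": "send_rows", "arguments": {"rows": [[[0,0,0.001],[0,0,0],1],[[0,0,0.001],[0,0,0],1],[[0,0,0.001],[0,0,0],1]]}}

```text
time_s: 14.32
ee_pos: [0.5509, 0.3275, 0.1504]
tcp_rot: [-1.606, -2.699, 0.001]
ft_force: [0.1, 0.4, -1.4]
opening: 0.0098
```

Emit:
{"name": "send_rows", "arguments": {"rows": [[[0,0,0.001],[0,0,0],1],[[0,0,0.001],[0,0,0],1],[[0,0,0.001],[0,0,0],1]]}}

```text
time_s: 14.57
ee_pos: [0.5509, 0.3275, 0.1474]
tcp_rot: [-1.606, -2.699, 0.001]
ft_force: [0.1, -0.9, -1.1]
opening: 0.0095
```

Emit:
{"name": "send_rows", "arguments": {"rows": [[[0,0,0.001],[0,0,0],1],[[0,0,0.001],[0,0,0],1]], "newtons": 60}}

```text
time_s: 14.73
ee_pos: [0.5509, 0.3275, 0.1454]
tcp_rot: [-1.606, -2.699, 0.001]
ft_force: [0.2, -0.4, -1.3]
opening: 0.0092
```

Emit:
{"name": "send_rows", "arguments": {"rows": [[[0,0,0.001],[0,0,0],1],[[0,0,0.001],[0,0,0],1]]}}

```text
time_s: 14.9
ee_pos: [0.5511, 0.3276, 0.1437]
tcp_rot: [-1.606, -2.699, 0.001]
ft_force: [-0.1, -0.6, 2.0]
opening: 0.0097
```

Emit:
{"name": "send_rows", "arguments": {"rows": [[[0,0,0.001],[0,0,0],1],[[0,0,0.001],[0,0,0],1]]}}

```text
time_s: 15.07
ee_pos: [0.5514, 0.3277, 0.1423]
tcp_rot: [-1.606, -2.7, -0.0]
ft_force: [-1.3, -0.8, 3.1]
opening: 0.0093
```

Emit:
{"name": "send_rows", "arguments": {"rows": [[[0,0,0.001],[0,0,0],1],[[0,0,0.001],[0,0,0],1]]}}

```text
time_s: 15.23
ee_pos: [0.5513, 0.3277, 0.14]
tcp_rot: [-1.606, -2.7, -0.0]
ft_force: [0.6, -0.0, 3.6]
opening: 0.0097
```

Emit:
{"name": "send_rows", "arguments": {"rows": [[[0,0,0.001],[0,0,0],1],[[0,0,0.001],[0,0,0],1]]}}

```text
time_s: 15.4
ee_pos: [0.5513, 0.3277, 0.1379]
tcp_rot: [-1.606, -2.7, -0.0]
ft_force: [1.3, -0.1, 4.1]
opening: 0.0092
```

Emit:
{"name": "send_rows", "arguments": {"rows": [[[0,0,0.001],[0,0,0],1],[[0,0,0.001],[0,0,0],1]]}}

```text
time_s: 15.57
ee_pos: [0.5512, 0.3277, 0.1358]
tcp_rot: [-1.606, -2.7, 0.0]
ft_force: [0.6, -0.3, 4.4]
opening: 0.0092
```

Emit:
{"name": "send_rows", "arguments": {"rows": [[[0,0,0.001],[0,0,0],1],[[0,0,0.001],[0,0,0],1],[[0,0,0.001],[0,0,0],1],[[0,0,0.001],[0,0,0],1]]}}

```text
time_s: 15.9
ee_pos: [0.5511, 0.3276, 0.1317]
tcp_rot: [-1.606, -2.7, 0.001]
ft_force: [0.4, -0.6, 5.4]
opening: 0.0093
```

Emit:
{"name": "send_rows", "arguments": {"rows": [[[0,0,0.001],[0,0,0],1],[[0,0,0.001],[0,0,0],1],[[0,0,0.001],[0,0,0],1]]}}

```text
time_s: 16.15
ee_pos: [0.5512, 0.3276, 0.1288]
tcp_rot: [-1.606, -2.7, 0.0]
ft_force: [1.3, -1.2, 6.5]
opening: 0.0094
```

Emit:
{"name": "send_rows", "arguments": {"rows": [[[0,0,0.001],[0,0,0],1],[[0,0,0.001],[0,0,0],1],[[0,0,0.001],[0,0,0],1]]}}

```text
time_s: 16.4
ee_pos: [0.5514, 0.3277, 0.1264]
tcp_rot: [-1.606, -2.7, -0.0]
ft_force: [-0.8, -0.9, 8.9]
opening: 0.0095
```

Emit:
{"name": "send_rows", "arguments": {"rows": [[[0,0,0.001],[0,0,0],1],[[0,0,0.001],[0,0,0],1]]}}

```text
time_s: 16.57
ee_pos: [0.5517, 0.3279, 0.1249]
tcp_rot: [1.606, 2.699, 0.001]
ft_force: [0.6, -0.8, 10.3]
opening: 0.0089
```

Emit:
{"name": "send_rows", "arguments": {"rows": [[[0,0,0.001],[0,0,0],1],[[0,0,0.001],[0,0,0],1]]}}

```text
time_s: 16.73
ee_pos: [0.5518, 0.3279, 0.1231]
tcp_rot: [1.606, 2.699, 0.002]
ft_force: [-0.6, -1.0, 11.2]
opening: 0.0093
```

Emit:
{"name": "send_rows", "arguments": {"rows": [[[0,0,0.001],[0,0,0],1],[[0,0,0.001],[0,0,0],1]]}}

```text
time_s: 16.9
ee_pos: [0.5518, 0.3279, 0.1212]
tcp_rot: [1.606, 2.699, 0.002]
ft_force: [-0.4, -1.8, 10.6]
opening: 0.0094
```

Emit:
{"name": "send_rows", "arguments": {"rows": [[[0,0,0.0007],[0,0,0],1],[[0,0,0.0007],[0,0,0],1]]}}

```text
time_s: 17.07
ee_pos: [0.5519, 0.3279, 0.1198]
tcp_rot: [1.606, 2.699, 0.002]
ft_force: [-0.5, -1.2, 10.0]
opening: 0.0092
```

Emit:
{"name": "send_rows", "arguments": {"rows": [[[0,0,0.0007],[0,0,0],1],[[0,0,0.0007],[0,0,0],1]]}}

```text
time_s: 17.23
ee_pos: [0.5519, 0.3279, 0.1185]
tcp_rot: [1.606, 2.699, 0.002]
ft_force: [0.1, -1.6, 10.6]
opening: 0.0093
```

Emit:
{"name": "send_rows", "arguments": {"rows": [[[0,0,0.0007],[0,0,0],1],[[0,0,0.0007],[0,0,0],1]]}}

```text
time_s: 17.4
ee_pos: [0.5519, 0.3279, 0.117]
tcp_rot: [1.606, 2.699, 0.002]
ft_force: [-0.5, -1.3, 11.8]
opening: 0.0092
```

Emit:
{"name": "send_rows", "arguments": {"rows": [[[0,0,0.0005],[0,0,0],1],[[0,0,0.0005],[0,0,0],1]]}}

```text
time_s: 17.57
ee_pos: [0.5519, 0.3279, 0.116]
tcp_rot: [1.606, 2.699, 0.002]
ft_force: [0.2, -1.8, 10.9]
opening: 0.0093
```

Emit:
{"name": "send_rows", "arguments": {"rows": [[[0,0,0.0005],[0,0,0],1],[[0,0,0.0005],[0,0,0],1]]}}

```text
time_s: 17.73
ee_pos: [0.5519, 0.3279, 0.1149]
tcp_rot: [1.606, 2.699, 0.002]
ft_force: [-0.1, -1.3, 10.5]
opening: 0.0094
```

Emit:
{"name": "send_rows", "arguments": {"rows": [[[0,0,0.0005],[0,0,0],1],[[0,0,0.0005],[0,0,0],1]]}}

```text
time_s: 17.9
ee_pos: [0.5519, 0.3279, 0.1138]
tcp_rot: [1.606, 2.699, 0.002]
ft_force: [0.8, -1.8, 8.4]
opening: 0.0093
```

Emit:
{"name": "send_rows", "arguments": {"rows": [[[0,0,0.0004],[0,0,0],1],[[0,0,0.0004],[0,0,0],1]]}}

```text
time_s: 18.07
ee_pos: [0.5519, 0.3278, 0.1132]
tcp_rot: [1.606, 2.699, 0.002]
ft_force: [-0.6, -2.6, 11.9]
opening: 0.0092
```

Emit:
{"name": "send_rows", "arguments": {"rows": [[[0,0,0.0005],[0,0,0],1],[[0,0,0],[0,0,0],1]]}}

```text
time_s: 18.23
ee_pos: [0.5521, 0.328, 0.1131]
tcp_rot: [1.606, 2.699, 0.003]
ft_force: [-0.4, -1.8, 12.3]
opening: 0.0092
```

Emit:
{"name": "send_rows", "arguments": {"rows": [[[0,0,0.0006],[0,0,0],1],[[0,0,0],[0,0,0],1]]}}

```text
time_s: 18.4
ee_pos: [0.5525, 0.3282, 0.1131]
tcp_rot: [1.605, 2.698, 0.004]
ft_force: [0.6, -0.7, 13.3]
opening: 0.0094
```

Emit:
{"name": "send_rows", "arguments": {"rows": [[[0,0,-0.001],[0,0,0],1],[[0,0,-0.001],[0,0,0],1],[[0,0,-0.001],[0,0,0],1],[[0,0,0],[0,0,0],1]]}}

```text
time_s: 18.73
ee_pos: [0.551, 0.3274, 0.1135]
tcp_rot: [-1.606, -2.699, 0.001]
ft_force: [2.0, -1.7, 5.0]
opening: 0.0094
```

Emit:
{"name": "send_rows", "arguments": {"rows": [[[0,0,-0.001],[0,0,0],1],[[0,0,-0.001],[0,0,0],1],[[0,0,0],[0,0,0],1]]}}

```text
time_s: 18.98
ee_pos: [0.5501, 0.327, 0.1141]
tcp_rot: [-1.605, -2.698, 0.004]
ft_force: [2.1, -1.2, -2.4]
opening: 0.0091
```

Emit:
{"name": "send_rows", "arguments": {"rows": [[[0,0,0],[0,0,0],0.5],[[0,0,0],[0,0,0],0],[[0,0,0],[0,0,0],-0.3],[[0,0,0],[0,0,0],-0.3],[[0,0,0],[0,0,0],-0.3],[[0,0,0],[0,0,0],-0.3]]}}

```text
time_s: 19.48
ee_pos: [0.5508, 0.3277, 0.1155]
tcp_rot: [-1.606, -2.699, 0.001]
ft_force: [-1.3, 0.4, -0.2]
opening: 0.0417
```

```bash
python3 - <<'E'
from h import *
s,im=snap("wrist","w8"); print(s["ee_pos"],s["ft_force"],s["opening"]);cv2.imwrite("pics/w8b.png",cv2.resize(im[60:340,120:400,::-1],None,fx=2.1,fy=2.1,interpolation=cv2.INTER_CUBIC))
E
```

```text
[0.55078948 0.32773126 0.11551543] [-1.25417919  0.41840217 -0.1738545 ] 0.041712681412148206
```

View pics/w8b.png

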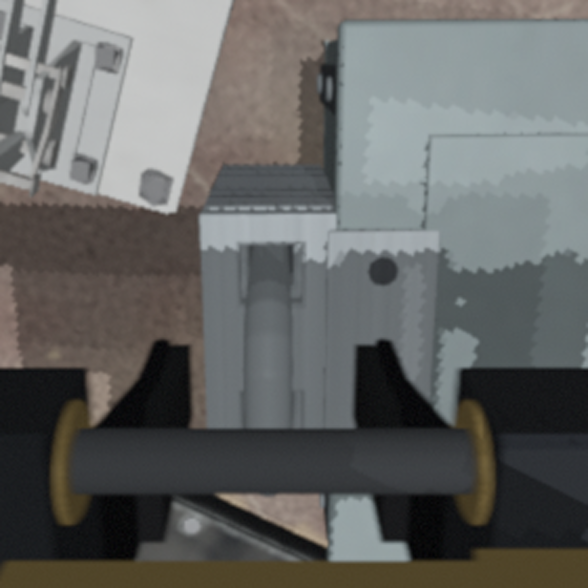

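Gripper is open and the shackle is in the lock. I'll retreat and view from all cameras to check its height.

Emit:
{"name": "send_rows", "arguments": {"rows": [[[0,0,-0.015],[0,0,0],-0.6],[[0,0,-0.02],[0,0,0],-0.6],[[0,0,-0.03],[0,0,0],-0.6],[[0,0,-0.03],[0,0,0],-0.6],[[0,0,-0.03],[0,0,0],-0.6],[[0,0,0],[0,0,0],-0.6],[[0,0,0],[0,0,0],-0.6],[[0,0,0],[0,0,0],-0.6]]}}

```text
time_s: 20.2
ee_pos: [0.5508, 0.3275, 0.2401]
tcp_rot: [-1.606, -2.699, 0.002]
ft_force: [0.3, 0.1, -0.7]
opening: 0.0696
```

```bash
python3 - <<'E'
from h import *
s,im=snap("wrist","w9"); print(s["ee_pos"],s["ft_force"],s["opening"]);cv2.imwrite("pics/w9b.png",cv2.resize(im[90:260,180:340,::-1],None,fx=3.5,fy=3.5,interpolation=cv2.INTER_CUBIC))
s,im=snap("scene","s9");cv2.imwrite("pics/s9b.png",cv2.resize(im[90:200,170:270,::-1],None,fx=5,fy=5,interpolation=cv2.INTER_CUBIC))
snap("top","t9")
c=wcam("w9");sc=cam("scene")
for z in (.115,.133,.137,.142): 
  X=[.551,.3276,z];print(z,proj(c,X),proj(sc,X))
E
```

```text
[0.5507812  0.32751827 0.24005615] [ 0.33695863  0.13776647 -0.74597863] 0.0695626080320957
0.115 (np.float64(249.7331692429737), np.float64(179.93037430142664)) (np.float64(213.8525423662391), np.float64(151.06051754627046))
0.133 (np.float64(249.71168718617008), np.float64(185.6571692512496)) (np.float64(213.6155688542859), np.float64(146.6743715859894))
0.137 (np.float64(249.7065488854759), np.float64(187.0269633419651)) (np.float64(213.56253973953716), np.float64(145.69285497885772))
0.142 (np.float64(249.69992183646542), np.float64(188.79363546058437)) (np.float64(213.49606337390887), np.float64(144.4624430220466))
```

View pics/w9b.png

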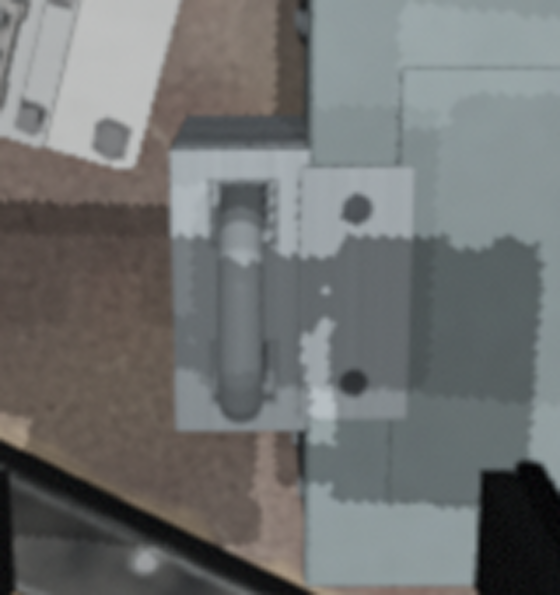

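View pics/s9b.png

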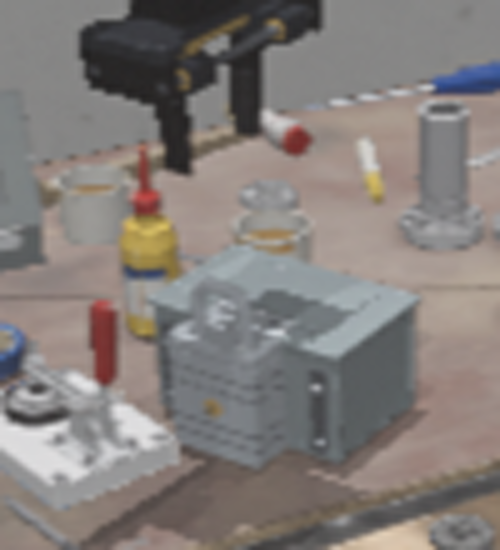

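```bash
python3 -c "
from h import *
print(close_job())"
```

```text
the job is handed in; nothing more can be done
None
```

The lid is shut and the shackle is latched in the lock. I handed the job in at about 20 s of the 67 s allowed; no verdict was reported.

- **Lid:** I pressed the lid down with the closed fingers to a firm stop at z = 93 mm, with about 11 N on the tool. The later picture shows the lug lying flat over the lock with its holes lined up.
- **Shackle:** I gripped the crown (opening about 10 mm, weight about 2 N) and lifted the shackle from the stand. The wrist camera showed the legs lined up with the lug before I lowered them.
- **Pressing:**
  - The spring began to push at about 18 to 19 mm depth.
  - The force fell from about 12 to 8 N (the click) near 46 to 49 mm.
  - The first firm stop came at about 50 mm, with about 13 N on the tool, well below the 45 N limit.
- **Last checks:**
  - While still gripped, I eased up 5 mm on command. The shackle rose only 1 mm and the tool force turned to a slight downward pull, so the catch holds.
  - After release, the camera puts the crown at about z = 0.13 m, with the leg ends roughly 50 mm deep. Unlatched, the crown would be at about 0.164 m.
  - The gripper is well clear of the lock. I did not measure the bystanders again, but nothing was pushed on the way.
- **Disagreements:** None of the measurements differed by more than 1 to 2 mm. A small force dip near 42 mm came before the real click, probably the pawls riding over the leg ends, so I took the later drop and the stop as proof.

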